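# Refit the coffee machine's drip tray and start the rinse

## Task

The coffee machine's drip tray has been emptied and set down in front of the machine. Push it along the trolley top, without ever picking it up or tipping it, through the narrow gap between the machine's two feet until it is fully home against the stop; then press the round button on top of the machine down, so that the rinse water runs into the tray, and let go. Press the button only when the tray is home, and leave the other things on the trolley where they stand.

Things in the scene. Friction and masses are not known exactly. Their poses are not given: they have to be found in the camera images.
- drip_tray: Loose drip tray: flat closed block 90 mm wide (y), 100 mm long (x), 28 mm high, grey with a slotted steel grille on top, about 0.3 kg; too wide to grip. Origin: centre of its underside. Its +x end (corners of 12 mm radius) enters the machine. It starts with its centre 96 to 140 mm in front of the gap's mouth, up to 45 mm to one side, turned up to 0.4 rad from straight.
- tray_flat_end (a point): Middle of the tray's outer end (its -x end), 14 mm above its underside: a flat upright face 90 mm wide with a dark finger recess, where the tray is pushed.
- coffee_machine: Fixed compact black and aluminium coffee machine. Origin: middle of the gap's mouth, level with the front ends of its two feet, at trolley-top height; +x points straight into the gap, z up. The aluminium feet lie at y = 47.5 to 65.5 mm either side, x = 0 to 90 mm, 34 mm high, with noses of 9 mm radius: the gap is 95 mm wide, 2.5 mm clear each side of the tray.
- tray_stop (a point): Middle of the stop, the upright face at the inner end of the gap, 80 mm from the mouth, at trolley-top height; axes as the machine's. With the tray home its rounded end touches here (tray origin 50 mm in front of it, 30 mm inside the mouth), and its flat end still stands 20 mm out in front of the feet.
- brewing_head (a point): Centre of the underside of the brewing head, 152 mm above the trolley; axes as the machine's. The head measures 108 (x) x 112 (y) mm and is 66 mm high; its front stands 36 mm behind the gap's mouth. Column and plinth, 126 mm wide, rise behind the stop; the steel spout hangs 30 mm below the head; the water tank ends 178 mm behind the mouth.
- rinse_button (a joint): The round steel push button on the top of the brewing head: 0 when up, 0.005 m when fully down. A spring pushes it back; fully down takes about 4 N straight down.
- rinse_button_top (a point): Centre of the button's top face (26 mm across), in the machine's frame at x = 92 mm, y = 0, 239 mm above the trolley; it stands 9 mm proud of a black collar 42 mm across.
- mug_white: Bystander, loose: white patterned china mug, 82 x 114 x 91 mm with its handle. Origin: centre of its underside.
- shot_glass: Bystander, loose: small clear glass, 44 mm across, 40 mm high. Origin: centre of its underside.
- jug_amber: Bystander, loose: small amber glass jug, 60 x 70 x 94 mm. Origin: centre of its underside.
- canister_tea: Bystander, loose: green canister with a wooden lid, 102 mm across, 140 mm high. Origin: centre of its underside.
- jar_clear: Bystander, loose: clear clip-top jar, 77 x 72 x 163 mm. Origin: centre of its underside.
- fork: Bystander, loose: fork lying flat, 193 x 26 x 15 mm, long axis x. Origin: centre of its underside.
- spice_a: Bystander, loose: small spice jar with a red cap, 45 mm across, 106 mm high. Origin: centre of its underside.

How it is judged:
By the outcome, as a careful person would: the job done as asked, in the order asked, and still so for the second after the job is handed in, with the robot touching nothing.
It also fails if it takes over 72 s, if anything falls off the work surface, if the arm or the gripper's body presses on something with over 40 N, if the wrist force passes 120 N, or if a joint passes its speed limit or range.

## Robot

A 7-joint arm with a two-finger parallel gripper is mounted at the origin on a cart in front of the work surface, level with it; the furniture and walls round the work are solid. World frame = base frame: x ahead of the robot, y to its left, z up, the work surface at z = 0. Lengths are in m, angles in degrees, forces in N, time in s.
With the tool pointing down it reaches from about 0.425 to 0.825 m from the base axis. Payload 3.6 kg.
Tool frame: the origin (TCP) lies at the very end of the fingers, on their centre line; the grasp point (between the pads) lies arm.grasp_offset behind it (arm.grasp_offset is the distance from the TCP to the grasp point, in m); z points along the fingers, y is the line along which they close (so a half turn about z gives the same grasp; the last joint's range is limited). The gripper opens to 85 mm and grips with 20 to 120 N. Pads are 22 mm wide; open, the fingers measure 114 mm over their backs; the gripper's body (76 mm by 85 mm) begins 54 mm behind the grasp point. The pads swing forward as they close: fully open they stand 13 mm farther back than shut.
Start: joints at [68.325, 35.231, -0.722, 81.555, 0.464, 63.22, -2.315], TCP at [0.224, -0.61, 0.194] pointing down, gripper open.
Joint ranges: [-178.69, 178.69], [-17.37, 117.87], [-77.05, 75.6], [15.02, 138.74], [-78.02, 258.01], [0.78, 113.62], [-162.83, 162.83]. Speed limits (degrees/s): [159.86, 159.86, 180, 180, 180, 180, 180].

## Interface

Orientations are given as [roll, pitch, yaw] about the fixed x, y, z axes, in that order (R = Rz(yaw) Ry(pitch) Rx(roll)).
In Python, from rig import arm gives the robot as it stands.
- The arm moves only by the tool shift_gripper, called as name(argument=value, ...), one argument or row to a line, values as JSON. Schema: {"type":"object","properties":{"steps":{"type":"object","properties":{"motion":{"type":"array","items":{"type":"array","items":{"type":"number"},"minItems":7,"maxItems":7},"minItems":1,"maxItems":12}},"additionalProperties":false,"required":["motion"]},"only":{"type":"string"},"quiet":{"type":"boolean"},"lines":{"type":"string"}},"required":["steps"],"additionalProperties":false}. steps is an object whose key "motion" holds a list of rows, 1 to 12 of them, each of 7 numbers: the opening from 0.0 (shut) to 1.0 (fully open), then dx, dy, dz in m, then a rotation vector rx, ry, rz in degrees; each row is the pose to reach, as a shift and turn from the pose commanded when the call began, along the tool's axes at that moment; what a row does not reach only later rows make up. A row lasts 1/8 s, in which the tool goes at most 0.0625 m and 10.7 degrees, less where a joint would pass 70% of its speed; a pose out of reach is approached as far as the arm can. The fingers move at their own pace and stop on an object; the grip force is fixed at half the most. Time passes only in rows, so rows that do not move let the fingers close. The tool returns the time, the measured TCP pose, the force, the opening and the grip force at its end. only (a regular expression) keeps the lines of the reply that match it, lines (a string "A,B") keeps lines A to B, and quiet returns only ok. Input that does not fit is refused with a message, and nothing moves.
- arm.get_state(): the state, without advancing time (a new reading comes with each control period).
- arm.grab_frame(name): name is "side" or "top"; returns a dict with "pixels" (480x640x3 uint8, red, green, blue), "intrinsics" (3x3 intrinsics, pixels), "position" and "rotation" of the camera in the world. Camera axes: x right, y up, looking along -z (the intrinsics and any distortion apply to the point x, -y, -z); pixel columns grow to the right and rows downward; lengths in m; the calibration is good to about 2 mm. A picture is of the moment at which its call begins. There is no depth.
- arm.close_job(): hands the job in; it is judged then, once.
The state is a dict: "clock": time; "joint_pos": joint angles; "joint_vel": joint speeds; "joint_torque": joint torques, N m; "position": TCP position; "orientation": TCP orientation; "wrist_force": force on the tool from outside, world axes, zero at the start; "ft_torque": the same for the moment, N m; "width": opening from 0.0 (shut) to 1.0 (fully open); "finger_force": force on a finger pad.
Only numpy, scipy, OpenCV 4.12 (cv2) and the standard library are available. Lean on these libraries where they do the work, as an engineer would, in place of code of your own. Each camera call takes 0.05 s, during which the arm holds its last target. There are 200 camera calls.

## Working session

There is one attempt and no reset: what is moved stays moved. The work goes in short steps, Python scripts to look and compute and a tool call to move; the robot and the scene stay as the last step left them, time stands still between calls to the robot, and variables do not carry over. Pictures are saved under pics/ and viewed, at most 10 in all, crops included, and the job is handed in when it is done.

```bash
ls; mkdir -p pics
```

Run:
```python
from rig import arm
import cv2, numpy as np
for n in("side","top"):
    f=arm.grab_frame(n); cv2.imwrite(f"pics/{n}0.png",f["pixels"][:,:,::-1])
    print(n,f["intrinsics"],f["position"],f["rotation"],[k for k in f])
s=arm.get_state(); print(s, arm.grasp_offset)
```

```text
pics
rig.py
side [[587.30750815   0.         317.34652043]
 [  0.         587.30750815 248.09724093]
 [  0.           0.           1.        ]] [0.21401393 0.96126747 0.73033487] [  60.36052616    0.71614564 -163.0298979 ] ['pixels', 'intrinsics', 'position', 'rotation']
top [[568.71441927   0.         321.29342692]
 [  0.         568.71441927 244.6936909 ]
 [  0.           0.           1.        ]] [ 0.33014837 -0.0119732   1.37118893] [  8.3944635    0.95051588 -89.69631497] ['pixels', 'intrinsics', 'position', 'rotation']
{'clock': 0.1, 'joint_pos': array([68.32594872, 35.2846184 , -0.7221853 , 81.63331957,  0.46324131,
       63.22039804, -2.31425841]), 'joint_vel': array([ 0.03419419, -0.12782221, -0.09193698, -0.21093851, -0.02211094,
        0.0953425 ,  0.05819736]), 'joint_torque': array([ 1.59900639e-03, -4.70380998e+01,  2.60357084e-01, -1.71569109e+01,
        1.01185977e-02,  5.86899027e-03,  2.21990490e-05]), 'position': array([ 0.22370685, -0.60944794,  0.19253701]), 'orientation': array([-1.79864526e+02,  1.37848237e-03,  2.01590228e+01]), 'wrist_force': array([-0.70972398,  0.73508777,  0.73233076]), 'ft_torque': array([-0.00789744, -0.01785292, -0.0095331 ]), 'finger_force': 0.0, 'width': 1.000726956171687} 0.0187
```

View pics/top0.png

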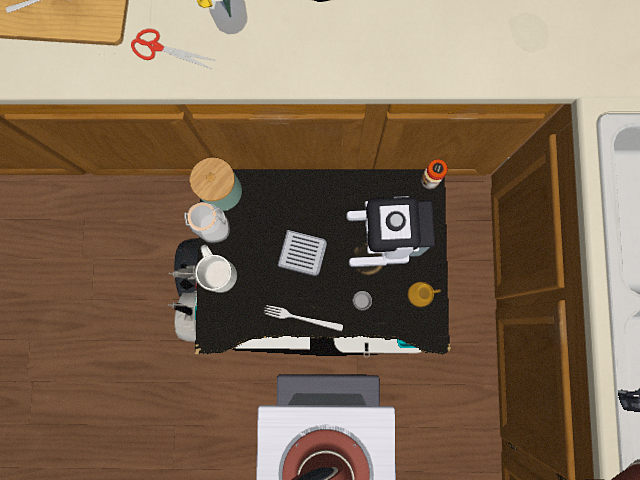

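View pics/side0.png

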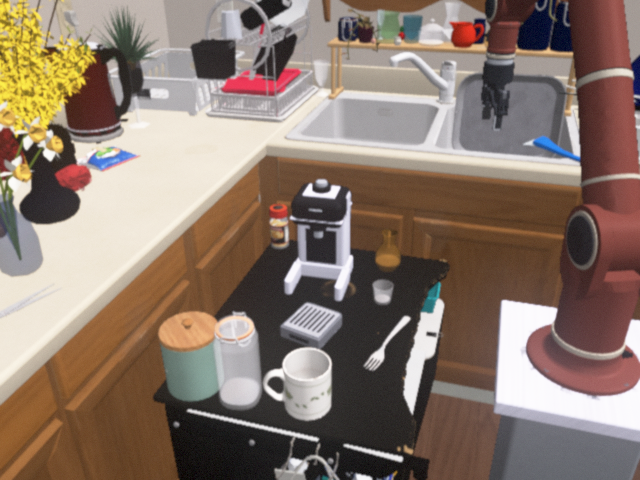

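The top view shows the tray at about (303,253), the machine at about (398,222) with its feet pointing left at (348–410, 215 and 262), and the button at (396,221). So the machine's +x is roughly world -y. The mug is at (215,270), clear of the tray's flat end at about x=282.

Create h.py:
```python
import numpy as np, cv2
from scipy.spatial.transform import Rotation as Ro
from rig import arm
def cam(n):
    f=arm.grab_frame(n); f["R"]=Ro.from_euler("xyz",f["rotation"],degrees=True).as_matrix(); return f
def ray(f,uv):
    K=f["intrinsics"]; uv=np.atleast_2d(uv).astype(float)
    d=np.c_[(uv[:,0]-K[0,2])/K[0,0],-(uv[:,1]-K[1,2])/K[1,1],-np.ones(len(uv))]
    return d@f["R"].T
def onz(f,uv,z):
    d=ray(f,uv); return f["position"]+d*((z-f["position"][2])/d[:,2])[:,None]
def proj(f,P):
    c=(np.atleast_2d(P)-f["position"])@f["R"]; K=f["intrinsics"]
    return np.c_[K[0,2]-K[0,0]*c[:,0]/c[:,2],K[1,2]+K[1,1]*c[:,1]/c[:,2]]
def tri(f,u,g,v):
    a,b=ray(f,u)[0],ray(g,v)[0]; A=np.c_[a,-b]
    s=np.linalg.lstsq(A,g["position"]-f["position"],rcond=None)[0]
    p,q=f["position"]+a*s[0],g["position"]+b*s[1]; return (p+q)/2,np.linalg.norm(p-q)
```

Run:
```python
from h import *
f=cam("top"); g=cam("side")
a=cv2.resize(f["pixels"][190:310,265:440,::-1],None,fx=4.5,fy=4.5,interpolation=cv2.INTER_CUBIC)
cv2.imwrite("pics/c1.png",a)
b=cv2.resize(g["pixels"][170:360,260:420,::-1],None,fx=3,fy=3,interpolation=cv2.INTER_CUBIC)
cv2.imwrite("pics/c2.png",b)
m=(f["pixels"].min(2)>85).astype(np.uint8); m=cv2.morphologyEx(m,cv2.MORPH_CLOSE,np.ones((5,5)))
cs,_=cv2.findContours(m[190:310,265:440],cv2.RETR_EXTERNAL,cv2.CHAIN_APPROX_NONE)
for c in cs:
    if len(c)<25: continue
    p=c[:,0]+[265,190]; P=onz(f,p,0.028)[:,:2]
    r=cv2.minAreaRect((P*1000).astype(np.float32)); print(p.min(0),p.max(0),r, len(c)); 
print(onz(f,[396,221],.239))
```

```text
[265 305] [285 309] ((379.77532958984375, 119.4981918334961), (9.36452865600586, 47.17361068725586), 0.2714293897151947) 43
[353 291] [371 309] ((397.1480712890625, -85.05947875976562), (42.176414489746094, 42.36399841308594), 0.24141885340213776) 52
[349 246] [429 266] ((504.20025634765625, -149.71591186523438), (47.310264587402344, 192.04376220703125), 2.8176355361938477) 183
[278 230] [326 275] ((509.21331787109375, 56.75164031982422), (100.2333984375, 90.68470764160156), 76.34092712402344) 145
[379 205] [410 239] ((584.2777709960938, -164.16244506835938), (83.26960754394531, 72.0258560180664), 2.7515814304351807) 121
[347 201] [367 241] ((586.4498291015625, -73.97755432128906), (48.06578826904297, 97.61400604248047), 89.63227844238281) 112
[[ 0.54596852 -0.14301923  0.239     ]]
```

View pics/c1.png

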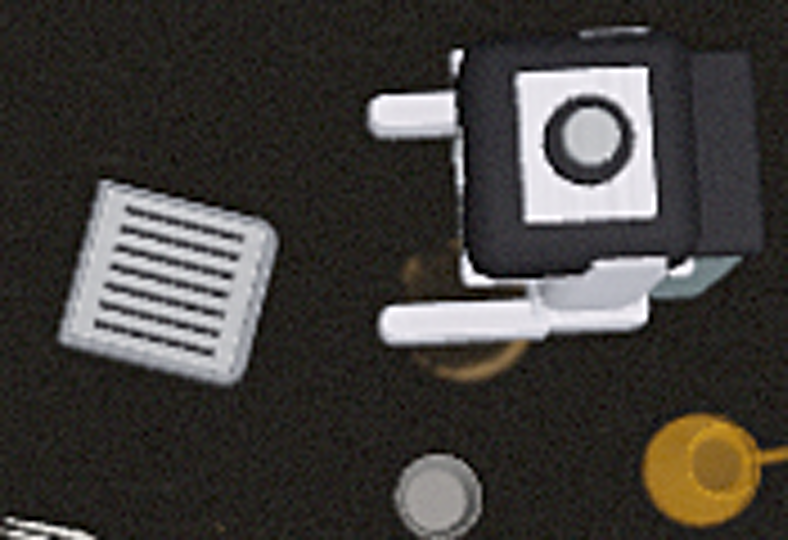

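View pics/c2.png

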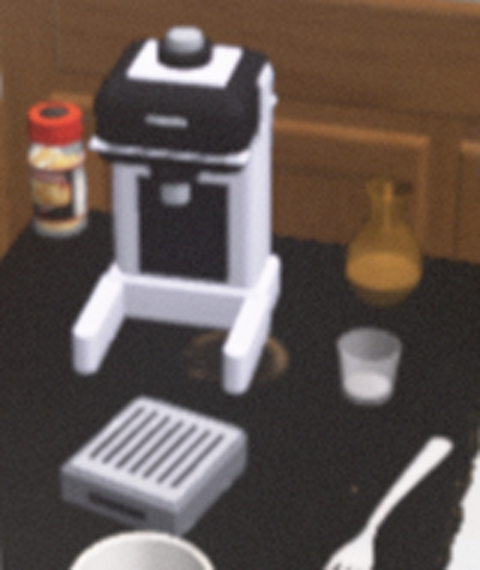

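Crop c1 shows the grille tray, its flat end on the left, with corners at crop (103,180) and (60,345). The foot noses are at crop (368,115) and (380,325), and the button at crop (592,135). c2 confirms that the dark finger recess faces the mug side (+y) and the feet open toward the tray. Next I'll measure subpixel edges.

Add to h.py:
```python
def cross(col,up,t):  # subpixel first threshold crossing going up/down from outside
    idx=np.arange(len(col)); c=col if up else col[::-1]
    k=np.argmax(c>t); x=k-(c[k]-t)/(c[k]-c[k-1]); return x if up else len(col)-1-x
def tofix(P,yaw):  # shift in tool axes + rotvec from the current measured pose to a tool-down pose
    s=arm.get_state(); R=Ro.from_euler("xyz",s["orientation"],degrees=True); T=Ro.from_euler("xyz",[180,0,yaw],degrees=True)
    return np.round(R.inv().apply(np.array(P)-s["position"]),4),np.round((R.inv()*T).as_rotvec(degrees=True),2)
```

Create meas.py:
```python
from h import *
f=cam("top"); g=cam("side"); I=f["pixels"].astype(float).mean(2)
def edges(c0,c1,r0,r1,t=120):
    U,L=[],[]
    for c in range(c0,c1):
        col=I[r0:r1,c]; U.append([c,r0+cross(col,True,t)]);L.append([c,r0+cross(col,False,t)])
    return np.array(U),np.array(L)
for nm,a in(("up",(351,366,203,228)),("lo",(353,384,249,275))):
    U,L=edges(*a)
    for k,E,z in(("top",U,.034),("bot",L,0)):
        P=onz(f,E,z); v=np.polyfit(P[:,1],P[:,0],1); r=P[:,0]-np.polyval(v,P[:,1])
        print(nm,k,"slope deg",np.degrees(np.arctan(v[0])).round(2),"x at y=-.1",np.polyval(v,-.1).round(4),"res",r.std().round(4))
for nm,r0,r1 in(("up",212,217),("lo",259,264)):
    E=np.array([[340+cross(I[r,340:362],True,110),r] for r in range(r0,r1)]); print(nm,"nose",onz(f,E,.034).round(4)[:,:2].tolist())
m=(I>110).astype(np.uint8); n,lab,st,ce=cv2.connectedComponentsWithStats(m[212:230,388:405])
for i in range(1,n): print("blob",st[i],ce[i]+[388,212],onz(f,ce[i]+[388,212],.239))
```

```bash
python3 meas.py
```

Run:
```python
from h import *
f=cam("top")
for n,p,z in(("mug r",[236,275],.091),("mug r low",[236,275],.0),("mug c",[215,273],.091),("jar",[207,222],.163),("fork tip",[265,310],.01),("fork end",[343,328],.01)): print(n,onz(f,p,z)[0].round(3))
print(tofix([.42,-.25,.3],0),tofix([.42,.05,.2],0))
```

```text
up top slope deg -13.54 x at y=-.1 0.6179 res 0.004
up bot slope deg -2.46 x at y=-.1 0.5953 res 0.0002
lo top slope deg -15.08 x at y=-.1 0.5066 res 0.0049
lo bot slope deg -2.38 x at y=-.1 0.4819 res 0.0003
up nose [[0.6067, -0.0496], [0.6043, -0.0487], [0.6018, -0.0484], [0.5994, -0.0484], [0.597, -0.0485]]
lo nose [[0.4934, -0.055], [0.491, -0.0541], [0.4886, -0.0538], [0.4862, -0.0536], [0.4838, -0.054]]
blob [0 0 3 3 6] [388.66666667 212.66666667] [[ 0.56310416 -0.12843438  0.239     ]]
blob [12  0  5  5 12] [402.83333333 213.16666667] [[ 0.56212654 -0.15704655  0.239     ]]
blob [  2   2  13  13 134] [395.91044776 219.82835821] [[ 0.5483768  -0.14287192  0.239     ]]
blob [13 14  4  4 10] [403. 228.] [[ 0.53164169 -0.15690682  0.239     ]]
blob [ 0 16  2  2  3] [388.33333333 228.66666667] [[ 0.53020704 -0.12736979  0.239     ]]
mug r [0.449 0.203 0.091]
mug r low [0.458 0.218 0.   ]
mug c [0.453 0.251 0.091]
jar [0.557 0.257 0.163]
fork tip [0.373 0.145 0.01 ]
fork end [ 0.332 -0.041  0.01 ]
(array([ 0.3081, -0.2704, -0.1065]), array([-0.04,  0.  , 20.16])) (array([ 0.4115, -0.552 , -0.0063]), array([-0.04,  0.  , 20.16]))
```

Machine: mouth at about (0.5456, -0.0513), heading -87.6°. The 113 mm foot spacing, the nose line and the button all agree. The tray centre in the machine frame is about (-110, -32) mm, turned -16°.

Plan: open the fingers partway as a two-point pusher parallel to the gap, push the tray's near side sideways to square and centre it, then push the flat end home.

Add to h.py:
```python
O=np.array([.5456,-.0513]); A=np.radians(-87.58); X=np.array([np.cos(A),np.sin(A)]); Y=np.array([-X[1],X[0]])
def m2w(x,y,z): return np.r_[O+x*X+y*Y,z]
def w2m(P): d=np.asarray(P)[...,:2]-O; return np.stack([d@X,d@Y],-1)
```

```text
(no output)
```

shift_gripper(
  steps={"motion": [[0.65, 0.3081, -0.2704, -0.1065, 0, 0, 10], [0.65, 0.3081, -0.2704, -0.1065, 0, 0, 17.7], [0.65, 0.3081, -0.2704, -0.1065, 0, 0, 17.7], [0.65, 0.3081, -0.2704, -0.1065, 0, 0, 17.7], [0.65, 0.3081, -0.2704, -0.1065, 0, 0, 17.7], [0.65, 0.3081, -0.2704, -0.1065, 0, 0, 17.7], [0.65, 0.3081, -0.2704, -0.1065, 0, 0, 17.7], [0.65, 0.3081, -0.2704, -0.1065, 0, 0, 17.7], [0.65, 0.3081, -0.2704, -0.1065, 0, 0, 17.7]]},
)

```text
clock: 1.48
position: [0.4194, -0.2509, 0.3]
orientation: [180.0, 0.0, 2.4]
wrist_force: [-0.8, -0.8, 0.6]
width: 0.646
finger_force: 0.0
```

```bash
python3 -c "
from h import *
print(m2w(-.11,-.108,.12),tofix(m2w(-.11,-.108,.12),2.42),arm.get_state()['joint_pos'].round(1))"
```

```text
[0.43305163 0.05404166 0.12      ] (array([ 0.0266, -0.3042,  0.1798]), array([ 0.04,  0.04, -0.  ])) [ 29.1  15.2  -1.1  97.3   0.4  67.5 -59.7]
```

shift_gripper(
  steps={"motion": [[0.65, 0.0266, -0.06, 0.03, 0, 0, 0], [0.65, 0.0266, -0.12, 0.06, 0, 0, 0], [0.65, 0.0266, -0.17, 0.09, 0, 0, 0], [0.65, 0.0266, -0.22, 0.12, 0, 0, 0], [0.65, 0.0266, -0.27, 0.15, 0, 0, 0], [0.65, 0.0266, -0.3042, 0.18, 0, 0, 0], [0.65, 0.0266, -0.3042, 0.18, 0, 0, 0], [0.65, 0.0266, -0.3042, 0.235, 0, 0, 0], [0.65, 0.0266, -0.3042, 0.275, 0, 0, 0], [0.65, 0.0266, -0.3042, 0.294, 0, 0, 0], [0.65, 0.0266, -0.3042, 0.294, 0, 0, 0]]},
)

```text
clock: 2.85
position: [0.4334, 0.0522, 0.0054]
orientation: [179.9, 0.1, 2.2]
wrist_force: [0.5, -0.3, 0.0]
width: 0.649
finger_force: 0.0
```

Run:
```python
from h import *
f=cam("side"); s=arm.get_state(); print(w2m(s["position"]),s["joint_pos"].round(1))
cv2.imwrite("pics/s2.png",cv2.resize(f["pixels"][200:400,220:480,::-1],None,fx=3,fy=3,interpolation=cv2.INTER_CUBIC))
```

```text
[-0.10874291 -0.10696438] [  -6.7   35.6   -4.6  126.     8.6   18.7 -106.3]
```

View pics/s2.png

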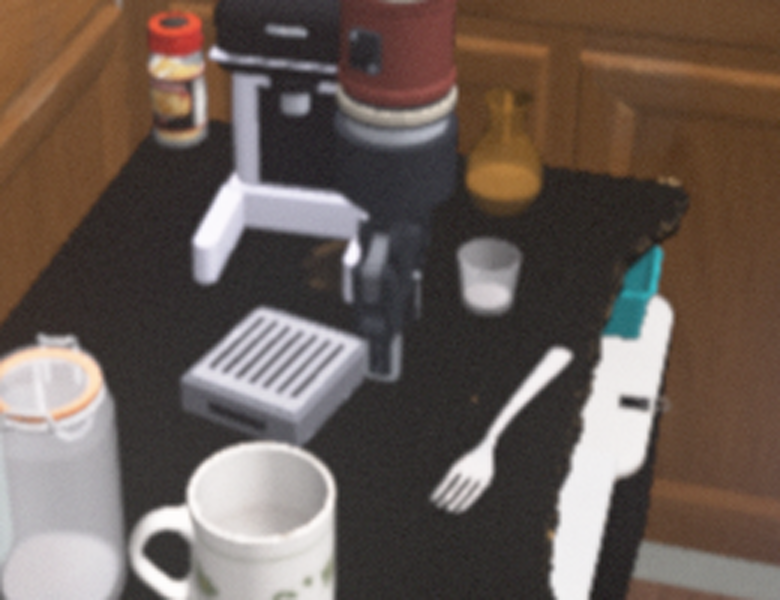

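s2 shows the open fingers standing low on the trolley top beside the tray's near side, at (385,330) in the crop, with the fork and glass clear. I'll push sideways now.

shift_gripper(
  steps={"motion": [[0.65, 0.006, 0, 0, 0, 0, 0], [0.65, 0.012, 0, 0, 0, 0, 0], [0.65, 0.018, 0, 0, 0, 0, 0], [0.65, 0.024, 0, 0, 0, 0, 0], [0.65, 0.029, 0, 0, 0, 0, 0], [0.65, 0.034, 0, 0, 0, 0, 0], [0.65, 0.039, 0, 0, 0, 0, 0], [0.65, 0.043, 0, 0, 0, 0, 0], [0.65, 0.046, 0, 0, 0, 0, 0], [0.65, 0.046, 0, 0, 0, 0, 0]]},
)

```text
clock: 4.15
position: [0.4797, 0.0569, 0.0061]
orientation: [-180.0, -0.0, 2.5]
wrist_force: [-0.4, 0.6, -0.3]
width: 0.643
finger_force: 0.0
```

Create tray.py:
```python
from h import *
f=cam("top"); I=f["pixels"].astype(float)
w=m2w(-.11,-.01,.028); c=proj(f,w)[0].astype(int); x0,y0=c-[48,42]
s=arm.get_state(); print("tcp m",w2m(s["position"]).round(4),s["position"][2].round(4),s["wrist_force"].round(1))
m=(I.min(2)>85).astype(np.uint8); m=cv2.morphologyEx(m,cv2.MORPH_CLOSE,np.ones((5,5)))[y0:y0+84,x0:x0+96]
for c in cv2.findContours(m,cv2.RETR_EXTERNAL,cv2.CHAIN_APPROX_NONE)[0]:
    if cv2.contourArea(c)<400: continue
    P=w2m(onz(f,c[:,0]+[x0,y0],.028)); r=cv2.minAreaRect((P*1000).astype(np.float32)); print(np.round(r[0],1),np.round(r[1],1),round(r[2],2))
import sys
if len(sys.argv)>1: cv2.imwrite(f"pics/{sys.argv[1]}.png",cv2.resize(f["pixels"][180:310,240:430,::-1],None,fx=4,fy=4,interpolation=cv2.INTER_CUBIC))
```

```bash
python3 tray.py t1
```

```text
tcp m [-0.1109 -0.0616] 0.0061 [0.5 1.1 0. ]
```

View pics/t1.png

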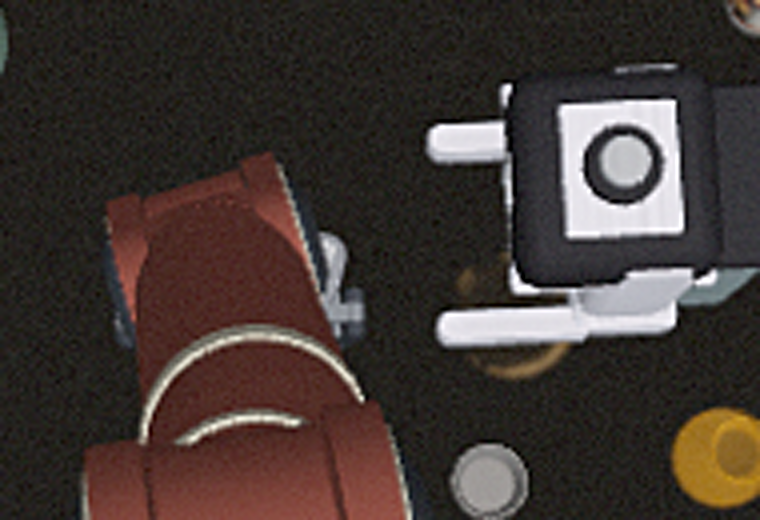

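t1 shows the arm covering the tray from above, with the machine unmoved, so I'll measure the tray from the side camera instead.

Create tside.py:
```python
from h import *
import sys
f=cam("side"); I=f["pixels"].astype(int)
c=proj(f,m2w(-.11,0,.028))[0].astype(int); x0,y0=c-[50,40]
s=arm.get_state(); print("tcp m",w2m(s["position"]).round(4),s["position"][2].round(4),s["wrist_force"].round(1))
b=f["pixels"][y0:y0+80,x0:x0+100]; cv2.imwrite(f"pics/{sys.argv[1]}.png",cv2.resize(b[:,:,::-1],None,fx=6,fy=6,interpolation=cv2.INTER_CUBIC))
print(x0,y0)
```

```bash
python3 tside.py t2
```

```text
tcp m [-0.1109 -0.0617] 0.0061 [-0.4  0.5 -0. ]
247 276
```

View pics/t2.png

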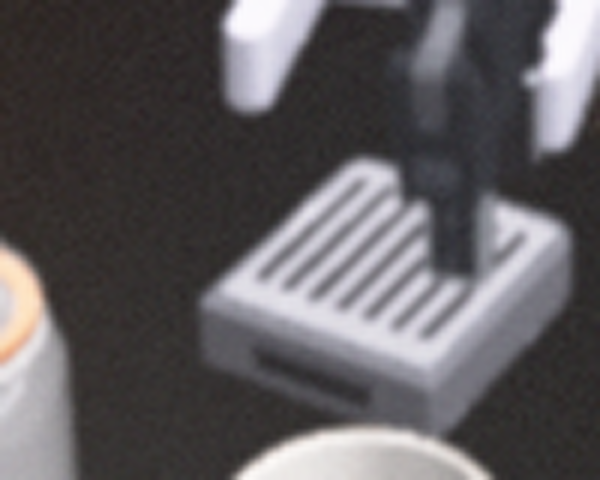

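Run:
```python
from h import *
f=cam("side")
print("s2 seen finger foot",[220+385/3,200+378/3]," now seen",[247+455/6,276+277/6])
for z in(.006,.014,.03,.04): print(z,proj(f,m2w(-.1087-.035,-.107,z)).round(1),proj(f,m2w(-.1109-.035,-.0617,z)).round(1))
s=arm.get_state();print(s["position"],s["width"])
for p in ([247+200/6,276+300/6],[247+430/6,276+380/6],[247+570/6,276+235/6],[247+365/6,276+160/6]): print(w2m(onz(f,p,.028)).round(4))
```

```text
s2 seen finger foot [348.33333333333337, 326.0]  now seen [322.8333333333333, 322.1666666666667]
0.006 [[345.6 343.1]] [[322.7 340.3]]
0.014 [[345.7 339.8]] [[322.7 337. ]]
0.03 [[345.8 333.2]] [[322.6 330.5]]
0.04 [[345.8 329. ]] [[322.6 326.3]]
[0.47923865 0.05688073 0.00612066] 0.6520362674867105
[[-0.1491  0.0231]]
[[-0.1716 -0.0604]]
[[-0.0858 -0.0868]]
[[-0.0597 -0.0083]]
```

Run:
```python
from h import *
f=cam("side")
for p in ([348.3,326],[322.8,322.2]):
    print([(z,w2m(onz(f,p,z))[0].round(3).tolist()) for z in(0,.006,.014,.028,.04)])
s=arm.get_state(); print(s)
```

```text
[(0, [-0.082, -0.099]), (0.006, [-0.089, -0.101]), (0.014, [-0.1, -0.103]), (0.028, [-0.118, -0.106]), (0.04, [-0.133, -0.11])]
[(0, [-0.081, -0.046]), (0.006, [-0.089, -0.048]), (0.014, [-0.099, -0.05]), (0.028, [-0.118, -0.055]), (0.04, [-0.133, -0.059])]
{'clock': 4.35, 'joint_pos': array([  -5.66883757,   37.63258699,   -5.48040629,  119.08937053,
          8.34497499,   23.64663607, -105.20503123]), 'joint_vel': array([ 0.10950217,  0.06633802,  0.01945772,  0.01537383, -0.03843527,
       -0.13530868,  0.05988818]), 'joint_torque': array([ 5.20043788e-03, -3.90607560e+01, -5.57774473e-01, -7.62883097e+00,
        4.55226836e-03,  1.11633076e-04, -9.49823857e-06]), 'position': array([0.47924892, 0.0569122 , 0.00613121]), 'orientation': array([-1.79996556e+02,  1.90501672e-02,  2.46296417e+00]), 'wrist_force': array([-0.31406303, -0.34733539, -0.79716056]), 'ft_torque': array([-0.01837063, -0.02910352, -0.05802366]), 'finger_force': 0.0, 'width': 0.6533856000352721}
 3  7 42 rig.py
```
Foot seen at same place both before and after → foot z constant ~.036 above camera-consistent. Both consistent with a physical tip at z~.03-.04 and x_m~-.13 (pads inner face −.11-.0277=-.138...). If tip pads thick: from -.138 to -.152. Foot bottom visible corner nearest camera is outer (-.152) or if chamfered the tip inner. At z=.04, x=-.133. At z=.045 → -.14. So tip really ~.035-.045 above. Hmm—or wide open fingers tilt? "pads swing forward as they close" like Robotiq 2F-85 (76x85 body... opening 85). Robotiq: open vs closed tip difference 13 mm. So tips at .65: perhaps 5-8 mm further back. So expected z≈.013. Observed .04. Unless measured state's TCP z isn't truthful (e.g. FK differs by calibrations?). Or trolley top... "the work surface at z=0". Side-camera: tray corners at z=.028 gave widths: (-.149,.023)-( -.1716,-.0604): 86 mm OK, so the world calib fine. Center (-.1165,-.033) vs. top (-.1096,-.032): differ 7 mm in x?? Height sensitivity: in side view, error in z of ~5 mm ↔ 7mm x. OK so crop reading 1-2 px error (crop 6x; INTER_CUBIC half-pixel offset small). Bottom corner reading.. whatever.

The tips are riding over the tray: zero force, tray unmoved. Partly open fingertips must sit well above the stated TCP. I'll retreat and descend gently to find the real contact height.

shift_gripper(
  steps={"motion": [[0.65, -0.02, 0, 0, 0, 0, 0], [0.65, -0.046, 0, 0, 0, 0, 0], [0.65, -0.046, 0, 0, 0, 0, 0]]},
)

```text
clock: 4.72
position: [0.4311, 0.0547, 0.0061]
orientation: [180.0, 0.2, 2.5]
wrist_force: [0.3, -0.4, 0.4]
width: 0.65
finger_force: 0.0
```

Run:
```python
from h import *
np.save("a.npy",cam("side")["pixels"])
```

shift_gripper(
  steps={"motion": [[0, 0, 0, -0.003, 0, 0, 0], [0, 0, 0, -0.003, 0, 0, 0], [0, 0, 0, -0.003, 0, 0, 0], [0, 0, 0, -0.003, 0, 0, 0], [0, 0, 0, -0.003, 0, 0, 0], [0, 0, 0, -0.003, 0, 0, 0], [0, 0, 0, -0.003, 0, 0, 0]]},
)

```text
clock: 5.65
position: [0.4336, 0.0549, 0.0091]
orientation: [-180.0, -0.0, 2.5]
wrist_force: [0.2, 0.1, 0.0]
width: -0.002
finger_force: 0.0
```

Run:
```python
from h import *
f=cam("side"); b=f["pixels"]; a=np.load("a.npy"); s=arm.get_state()["position"]
sl=(slice(200,360),slice(310,400))
cv2.imwrite("pics/d1.png",cv2.resize(np.hstack([a[sl],b[sl]])[:,:,::-1],None,fx=3.6,fy=3.6,interpolation=cv2.INTER_CUBIC))
print(s,proj(f,s)[0],w2m(s))
```

```text
[0.43351784 0.05494606 0.00911948] [349.39451642 331.66388275] [-0.11088391 -0.10749602]
```

View pics/d1.png

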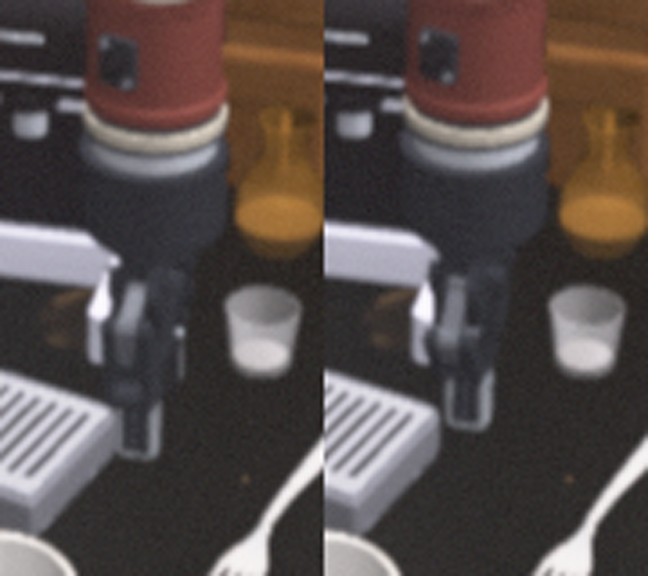

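d1 shows the finger ends at about (350,319) with the fingers shut, but the reported TCP projects to (349.4,331.7). I'll check the side camera against known machine points.

Run:
```python
from h import *
f=cam("side"); g=cam("top")
for n,p in(("button",m2w(.092,0,.239)),("noseL z0",m2w(0,.0565,0)),("noseR z0",m2w(0,-.0565,0)),("head front lower edge mid",m2w(.036,0,.152))):
    print(n,p.round(3),proj(f,p)[0].round(1))
I=f["pixels"]; J=I.astype(int)
# glass base via bright content etc: shot glass rim in both; tray top corners predicted
t=np.radians(-16.1)
for a,b in((-50,-45),(-50,45),(38,45),(38,-45)):
    q=m2w(-.1096+(a*np.cos(t)-b*np.sin(t))/1000,-.0319+(a*np.sin(t)+b*np.cos(t))/1000,.028); print(a,b,proj(f,q)[0].round(1))
```

```text
button [ 0.549 -0.143  0.239] [321.  180.3]
noseL z0 [ 0.602 -0.049  0.   ] [287.  294.1]
noseR z0 [ 0.489 -0.054  0.   ] [336.8 300.9]
head front lower edge mid [ 0.547 -0.087  0.152] [314.8 228.6]
-50 -45 [319.3 338.9]
-50 45 [279.9 324.7]
38 45 [303.5 302.3]
38 -45 [341.5 315. ]
```

shift_gripper(
  steps={"motion": [[0, 0, 0, 0.003, 0, 0, 0], [0, 0, 0, 0.006, 0, 0, 0], [0, 0, 0, 0.008, 0, 0, 0], [0, 0, 0, 0.009, 0, 0, 0], [0, 0, 0, 0.010, 0, 0, 0], [0, 0, 0, 0.0105, 0, 0, 0], [0, 0, 0, 0.0105, 0, 0, 0]]},
)

```text
clock: 6.68
position: [0.4336, 0.0549, -0.0014]
orientation: [-180.0, -0.0, 2.5]
wrist_force: [0.2, 0.5, -0.6]
width: 0.001
finger_force: 0.0
```

Run:
```python
from h import *
f=cam("side"); np.save("c.npy",f["pixels"])
print(proj(f,[.2237,-.6094,.1925]), proj(f,[.2237,-.6094,.22]))
print(arm.get_state()["wrist_force"])
```

```text
[[487.72769775 142.77575722]] [[489.08549625 132.8455368 ]]
[-0.80848816 -0.69112666  0.56279267]
```

shift_gripper(
  steps={"motion": [[0, 0, 0, 0.003, 0, 0, 0], [0, 0, 0, 0.006, 0, 0, 0], [0, 0, 0, 0.009, 0, 0, 0], [0, 0, 0, 0.011, 0, 0, 0], [0, 0, 0, 0.012, 0, 0, 0], [0, 0, 0, 0.012, 0, 0, 0]]},
)

```text
clock: 7.48
position: [0.4335, 0.0549, -0.0134]
orientation: [-180.0, 0.0, 2.5]
wrist_force: [-0.4, -0.7, 1.0]
width: -0.004
finger_force: 0.0
```

shift_gripper(
  steps={"motion": [[0, 0, 0, 0.002, 0, 0, 0], [0, 0, 0, 0.004, 0, 0, 0], [0, 0, 0, 0.005, 0, 0, 0], [0, 0, 0, 0.005, 0, 0, 0]]},
)

```text
clock: 7.98
position: [0.4335, 0.0549, -0.0184]
orientation: [-180.0, 0.0, 2.5]
wrist_force: [0.4, -0.9, 1.5]
width: -0.002
finger_force: 0.0
```

shift_gripper(
  steps={"motion": [[0, 0, 0, 0.001, 0, 0, 0], [0, 0, 0, 0.002, 0, 0, 0], [0, 0, 0, 0.003, 0, 0, 0], [0, 0, 0, 0.003, 0, 0, 0]]},
)

```text
clock: 8.48
position: [0.4335, 0.0549, -0.0214]
orientation: [-180.0, 0.0, 2.5]
wrist_force: [-0.0, 0.0, -0.3]
width: 0.002
finger_force: 0.0
```

shift_gripper(
  steps={"motion": [[0, 0, 0, 0.001, 0, 0, 0], [0, 0, 0, 0.002, 0, 0, 0], [0, 0, 0, 0.003, 0, 0, 0], [0, 0, 0, 0.003, 0, 0, 0]]},
)

```text
clock: 8.98
position: [0.4335, 0.0549, -0.0245]
orientation: [-180.0, 0.0, 2.5]
wrist_force: [-0.2, -0.4, -0.7]
width: 0.0
finger_force: 0.0
```

Run:
```python
from h import *
f=cam("side"); d=np.abs(f["pixels"].astype(int)-np.load("c.npy")).max(2)[300:350,335:365]
r,c=np.where(d>40); print(r.max()+300, np.bincount(r), proj(f,arm.get_state()["position"]+[0,0,.027]))
```

```text
332 [ 4  4  5  6  6  9 12 12 12  9  8  5  6  7  8  8  8  6  4  1  0  0  4  4
  6  7  7  7  6  7  6 10  8] [[349.35196026 334.27740347]]
```

The finger end tracks at about 31 mm above the reported TCP (row 332 fits a true height near 6 mm), so tool heights carry a +31 mm offset. I'll open to 0.65 and lower a little, then push sideways.

shift_gripper(
  steps={"motion": [[0.65, 0, 0, 0, 0, 0, 0], [0.65, 0, 0, 0, 0, 0, 0], [0.65, 0, 0, 0.002, 0, 0, 0], [0.65, 0, 0, 0.004, 0, 0, 0], [0.65, 0, 0, 0.005, 0, 0, 0], [0.65, 0, 0, 0.005, 0, 0, 0]]},
)

```text
clock: 9.78
position: [0.4334, 0.0549, -0.0295]
orientation: [-180.0, 0.0, 2.5]
wrist_force: [0.1, -0.0, -0.1]
width: 0.649
finger_force: 0.0
```

shift_gripper(
  steps={"motion": [[0.65, 0.006, 0, 0, 0, 0, 0], [0.65, 0.012, 0, 0, 0, 0, 0], [0.65, 0.018, 0, 0, 0, 0, 0], [0.65, 0.024, 0, 0, 0, 0, 0], [0.65, 0.024, 0, 0, 0, 0, 0]]},
)

```text
clock: 10.4
position: [0.4563, 0.0548, -0.0295]
orientation: [179.9, 0.2, 2.4]
wrist_force: [-3.1, -2.3, 1.1]
width: 0.647
finger_force: 1.5
```

shift_gripper(
  steps={"motion": [[0.65, 0.005, 0, 0, 0, 0, 0], [0.65, 0.01, 0, 0, 0, 0, 0], [0.65, 0.015, 0, 0, 0, 0, 0], [0.65, 0.02, 0, 0, 0, 0, 0], [0.65, 0.022, 0, 0, 0, 0, 0], [0.65, 0.022, 0, 0, 0, 0, 0]]},
)

```text
clock: 11.15
position: [0.4805, 0.0573, -0.0293]
orientation: [-180.0, -0.1, 2.5]
wrist_force: [-1.5, -0.2, 0.6]
width: 0.65
finger_force: 0.2
```

Run:
```python
from h import *
f=cam("side"); I=f["pixels"].astype(int); s=arm.get_state()["position"]; print(w2m(s),s)
m=(I.min(2)>150).astype(np.uint8)[270:350,255:370]; print(m.sum())
cv2.imwrite("pics/t3.png",cv2.resize(f["pixels"][260:360,240:380,::-1],None,fx=5,fy=5,interpolation=cv2.INTER_CUBIC))
```

```text
[-0.11130663 -0.06052395] [ 0.48043017  0.05735177 -0.02919839]
1435
```

View pics/t3.png

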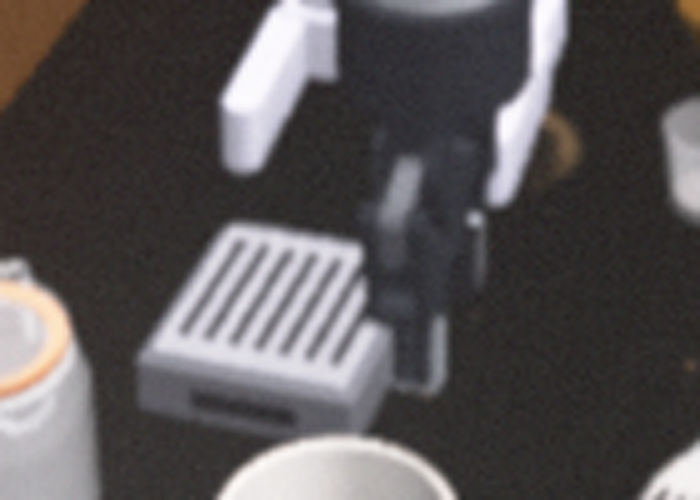

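t3 shows the tray now squared to the gap, with flat-end top corners at about (268.6,331) and (310.4,340) in the full image. I'll retreat, lift, and measure it numerically.

shift_gripper(
  steps={"motion": [[0.65, -0.02, 0, 0, 0, 0, 0], [0.65, -0.03, 0, -0.03, 0, 0, 0], [0.65, -0.03, 0, -0.09, 0, 0, 0], [0.65, -0.03, 0, -0.13, 0, 0, 0], [0.65, -0.03, 0, -0.13, 0, 0, 0]]},
)

```text
clock: 11.82
position: [0.4529, 0.0566, 0.1039]
orientation: [-179.9, -0.6, 2.5]
wrist_force: [0.1, -0.2, -0.1]
width: 0.649
finger_force: 0.0
```

Create ts.py:
```python
from h import *
def tray(show=True):
    f=cam("side"); I=f["pixels"].astype(np.uint8); m=(I.min(2)>135).astype(np.uint8)
    m=cv2.morphologyEx(m,cv2.MORPH_CLOSE,np.ones((5,5))); n,l,st,ce=cv2.connectedComponentsWithStats(m)
    for i in range(1,n):
        if 250<ce[i][0]<345 and 285<ce[i][1]<350 and st[i][4]>400:
            c=cv2.findContours((l==i).astype(np.uint8),cv2.RETR_EXTERNAL,cv2.CHAIN_APPROX_NONE)[0][0][:,0]
            P=w2m(onz(f,c,.028)); r=cv2.minAreaRect((P*1000).astype(np.float32)); print(st[i],np.round(r[0],1),np.round(r[1],1),round(r[2],2))
    return f
if __name__=="__main__":
    f=tray()
    print(w2m(onz(f,[[268.6,331],[310.4,340]],.028)).round(4))
    s=arm.get_state(); print(w2m(s["position"]).round(4),s["position"])
```

```bash
python3 ts.py; python3 tray.py
```

```text
[ 269  305   55   36 1312] [-126.2   -4.9] [88.3 98.1] 86.21
[[-0.1697  0.0405]
 [-0.1773 -0.0457]]
[-0.1114 -0.0898] [0.45117405 0.05616781 0.10215905]
tcp m [-0.1111 -0.0911] 0.1009 [-0.3 -1.2 -1.1]
[-91.7  -1. ] [ 78.5 167.4] 48.29
```

shift_gripper(
  steps={"motion": [[0.65, 0.02, -0.02, 0, 0, 0, -10], [0.65, 0.04, -0.04, 0, 0, 0, -20], [0.65, 0.06, -0.06, 0, 0, 0, -30], [0.65, 0.08, -0.086, 0, 0, 0, -40], [0.65, 0.087, -0.086, 0, 0, 0, -50], [0.65, 0.087, -0.086, 0, 0, 0, -60], [0.65, 0.087, -0.086, 0, 0, 0, -70], [0.65, 0.087, -0.086, 0, 0, 0, -80], [0.65, 0.087, -0.086, 0, 0, 0, -90], [0.65, 0.087, -0.086, 0, 0, 0, -90], [0.65, 0.087, -0.086, 0, 0, 0, -90]]},
)

```text
clock: 13.3
position: [0.5322, 0.1452, 0.0996]
orientation: [-179.9, -0.0, 92.3]
wrist_force: [-0.4, -0.2, 1.1]
width: 0.653
finger_force: 0.0
```

```bash
python3 -c "
from h import *
s=arm.get_state(); print(s['joint_pos'].round(1),w2m(s['position']),tofix(m2w(-.197,-.004,-.029),92.42))
f=cam('side');np.save('a.npy',f['pixels'])"
```

```text
[  3.6  36.6 -33.4 103.7  26.3  47.7 -40.3] [-0.1968913  -0.00504879] (array([1.000e-04, 1.300e-03, 1.286e-01]), array([-0.1 , -0.  , -0.09]))
```

Descend, then push slowly forward (tool -x) about 30 mm of contact travel.

shift_gripper(
  steps={"motion": [[0.65, 0, 0.001, 0.05, 0, 0, 0], [0.65, 0, 0.001, 0.095, 0, 0, 0], [0.65, 0, 0.001, 0.12, 0, 0, 0], [0.65, 0, 0.001, 0.1286, 0, 0, 0], [0.65, 0, 0.001, 0.1286, 0, 0, 0]]},
)

```text
clock: 13.98
position: [0.5339, 0.1456, -0.0279]
orientation: [180.0, -0.0, 92.4]
wrist_force: [0.0, 0.2, 0.3]
width: 0.645
finger_force: 0.0
```

shift_gripper(
  steps={"motion": [[0.65, -0.006, 0, 0, 0, 0, 0], [0.65, -0.012, 0, 0, 0, 0, 0], [0.65, -0.018, 0, 0, 0, 0, 0], [0.65, -0.024, 0, 0, 0, 0, 0], [0.65, -0.03, 0, 0, 0, 0, 0], [0.65, -0.036, 0, 0, 0, 0, 0], [0.65, -0.04, 0, 0, 0, 0, 0], [0.65, -0.04, 0, 0, 0, 0, 0]]},
)

```text
clock: 14.98
position: [0.5368, 0.106, -0.0274]
orientation: [179.8, -0.1, 92.5]
wrist_force: [0.4, 4.1, 4.0]
width: 0.647
finger_force: 2.1
```

```bash
python3 ts.py; python3 tray.py
```

```text
[273 308  34  29 422] [-126.1    1.9] [95.  55.7] 71.56
[[-0.1697  0.0405]
 [-0.1773 -0.0457]]
[-0.1576 -0.0022] [ 0.53679075  0.1060311  -0.02742018]
tcp m [-0.1575 -0.0022] -0.0275 [0.7 4.5 3.2]
```

Run:
```python
from h import *
I=np.load("a.npy"); f=cam("side"); J=f["pixels"]
for K in (I,J):
    m=(K.min(2)>135).astype(np.uint8); m=cv2.morphologyEx(m,cv2.MORPH_CLOSE,np.ones((5,5))); n,l,st,ce=cv2.connectedComponentsWithStats(m[280:350,250:360]); print(st[1:][st[1:,4]>100].tolist())
cv2.imwrite("pics/t4.png",np.hstack([cv2.resize(K[250:350,240:360,::-1],None,fx=3.3,fy=3.3,interpolation=cv2.INTER_CUBIC) for K in(I,J)]))
```

```text
[[34, 0, 19, 17, 178], [84, 0, 16, 21, 225], [19, 25, 55, 36, 1313], [0, 39, 8, 31, 181]]
[[84, 0, 15, 21, 220], [23, 28, 34, 28, 422], [0, 39, 8, 31, 181]]
```

View pics/t4.png

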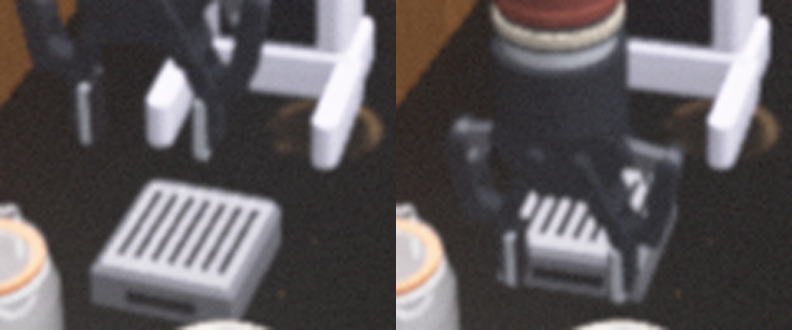

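t4 shows the lifted pose leaves the tray visible (left panel). In the right panel the fingers are on the flat end at crop (510,285) and (620,300), and it's unclear whether they are centred. I'll back off, lift and measure.

shift_gripper(
  steps={"motion": [[0.65, 0.03, 0, 0, 0, 0, 0], [0.65, 0.039, 0, -0.02, 0, 0, 0], [0.65, 0.039, 0, -0.08, 0, 0, 0], [0.65, 0.039, 0, -0.128, 0, 0, 0], [0.65, 0.039, 0, -0.128, 0, 0, 0]]},
)

```text
clock: 15.75
position: [0.5356, 0.1422, 0.1026]
orientation: [179.7, 0.2, 92.3]
wrist_force: [-0.4, 0.2, -0.0]
width: 0.649
finger_force: 0.0
```

Add to ts.py:
```python
    I=f["pixels"]; m=(I.min(2)>135).astype(np.uint8); m=cv2.morphologyEx(m,cv2.MORPH_CLOSE,np.ones((5,5))); n,l,st,ce=cv2.connectedComponentsWithStats(m)
    i=[k for k in range(1,n) if 250<ce[k][0]<345 and 280<ce[k][1]<350 and st[k][4]>400][0]
    c=cv2.findContours((l==i).astype(np.uint8),cv2.RETR_EXTERNAL,cv2.CHAIN_APPROX_NONE)[0][0]
    b=cv2.approxPolyDP(c,4,True)[:,0]; print(np.c_[b,w2m(onz(f,b,.028))*1000].round(1).tolist())
```

```bash
python3 ts.py
```

```text
[ 272  268   52   64 1553] [-42.2   9.3] [228.4  96.3] 8.93
[[-0.1697  0.0405]
 [-0.1773 -0.0457]]
[-0.193  -0.0035] [0.53398269 0.14135111 0.10043685]
[[290.0, 268.0, 63.6, 67.8], [284.0, 279.0, 15.9, 67.2], [287.0, 297.0, -49.9, 40.0], [272.0, 324.0, -146.8, 41.1], [313.0, 331.0, -149.4, -43.3], [323.0, 304.0, -56.9, -40.1], [290.0, 298.0, -52.0, 32.8], [294.0, 288.0, -13.5, 35.4], [300.0, 294.0, -32.7, 16.4], [299.0, 278.0, 27.6, 36.0]]
```

The tray is well squared: flat end at x≈-148 mm, y from +41 to -43, centre within about 1 mm of the axis. Push straight in.

shift_gripper(
  steps={"motion": [[0.65, 0, 0.002, 0.05, 0, 0, 0], [0.65, 0, 0.002, 0.1, 0, 0, 0], [0.65, 0, 0.002, 0.128, 0, 0, 0], [0.65, 0, 0.002, 0.128, 0, 0, 0]]},
)

```text
clock: 16.3
position: [0.532, 0.1412, -0.0319]
orientation: [-179.4, 0.3, 92.4]
wrist_force: [-0.2, 0.2, -0.2]
width: 0.646
finger_force: 0.0
```

shift_gripper(
  steps={"motion": [[0.65, -0.02, 0, 0, 0, 0, 0], [0.65, -0.03, 0, 0, 0, 0, 0], [0.65, -0.037, 0, 0, 0, 0, 0], [0.65, -0.044, 0, 0, 0, 0, 0], [0.65, -0.051, 0, 0, 0, 0, 0], [0.65, -0.058, 0, 0, 0, 0, 0], [0.65, -0.065, 0, 0, 0, 0, 0], [0.65, -0.072, 0, 0, 0, 0, 0], [0.65, -0.079, 0, 0, 0, 0, 0], [0.65, -0.084, 0, 0, 0, 0, 0], [0.65, -0.084, 0, 0, 0, 0, 0]]},
)

```text
clock: 17.68
position: [0.5405, 0.0616, -0.0273]
orientation: [179.9, -0.1, 92.5]
wrist_force: [0.5, 3.7, 4.1]
width: 0.648
finger_force: 2.1
```

```bash
python3 ts.py | sed -n 3,4p
python3 -c "
from h import *
s=arm.get_state(); print(w2m(s['position']),s['joint_pos'].round(1))"
```

```text
 [-0.1773 -0.0457]]
[-0.113  -0.0004] [ 0.54042242  0.06158094 -0.02736824]
[-0.11299889 -0.00040664] [  7.8  46.5 -26.2 109.9  37.1  32.  -41. ]
```

shift_gripper(
  steps={"motion": [[0.65, -0.005, 0, 0, 0, 0, 0], [0.65, -0.01, 0, 0, 0, 0, 0], [0.65, -0.015, 0, 0, 0, 0, 0], [0.65, -0.02, 0, 0, 0, 0, 0], [0.65, -0.025, 0, 0, 0, 0, 0], [0.65, -0.025, 0, 0, 0, 0, 0]]},
)

```text
clock: 18.48
position: [0.5409, 0.0362, -0.0277]
orientation: [179.9, -0.1, 92.5]
wrist_force: [0.7, 4.5, 4.0]
width: 0.652
finger_force: 2.3
```

```bash
python3 -c "
from h import *
s=arm.get_state(); print(w2m(s['position']),s['ft_torque'])"
```

```text
[-0.08761239 -0.00100829] [ 0.97270581 -0.11027579  0.01894204]
```

shift_gripper(
  steps={"motion": [[0.65, -0.005, 0, 0, 0, 0, 0], [0.65, -0.01, 0, 0, 0, 0, 0], [0.65, -0.015, 0, 0, 0, 0, 0], [0.65, -0.02, 0, 0, 0, 0, 0], [0.65, -0.025, 0, 0, 0, 0, 0], [0.65, -0.025, 0, 0, 0, 0, 0]]},
)

```text
clock: 19.23
position: [0.5415, 0.0107, -0.0279]
orientation: [180.0, -0.0, 92.5]
wrist_force: [0.8, 4.1, 3.5]
width: 0.648
finger_force: 2.2
```

```bash
python3 -c "
from h import *
s=arm.get_state(); print(w2m(s['position']),s['ft_torque'])"
```

```text
[-0.06215812 -0.0014361 ] [ 0.9071863  -0.11306887  0.06557864]
```

shift_gripper(
  steps={"motion": [[0.65, -0.005, 0, 0, 0, 0, 0], [0.65, -0.01, 0, 0, 0, 0, 0], [0.65, -0.015, 0, 0, 0, 0, 0], [0.65, -0.02, 0, 0, 0, 0, 0], [0.65, -0.025, 0, 0, 0, 0, 0], [0.65, -0.027, 0, 0, 0, 0, 0], [0.65, -0.027, 0, 0, 0, 0, 0]]},
)

```text
clock: 20.1
position: [0.5424, -0.0161, -0.028]
orientation: [-180.0, -0.0, 92.5]
wrist_force: [-0.2, 4.6, 3.4]
width: 0.649
finger_force: 2.4
```

shift_gripper(
  steps={"motion": [[0.65, -0.001, 0, 0, 0, 0, 0], [0.65, -0.002, 0, 0, 0, 0, 0], [0.65, -0.003, 0, 0, 0, 0, 0], [0.65, -0.003, 0, 0, 0, 0, 0]]},
)

```text
clock: 20.6
position: [0.5425, -0.0188, -0.028]
orientation: [-180.0, -0.0, 92.5]
wrist_force: [-0.2, 5.1, 2.8]
width: 0.653
finger_force: 2.6
```

```bash
python3 -c "
from h import *
s=arm.get_state(); print(w2m(s['position']),s['ft_torque'])"
```

```text
[-0.0325849  -0.00177406] [ 1.02018075  0.00628637 -0.03792472]
```

shift_gripper(
  steps={"motion": [[0.65, -0.001, 0, 0, 0, 0, 0], [0.65, -0.002, 0, 0, 0, 0, 0], [0.65, -0.002, 0, 0, 0, 0, 0]]},
)

```text
clock: 20.98
position: [0.5425, -0.0199, -0.028]
orientation: [-180.0, -0.1, 92.5]
wrist_force: [-0.8, 6.9, 4.4]
width: 0.648
finger_force: 3.2
```

shift_gripper(
  steps={"motion": [[0.65, -0.001, 0, 0, 0, 0, 0], [0.65, -0.002, 0, 0, 0, 0, 0], [0.65, -0.002, 0, 0, 0, 0, 0]]},
)

```text
clock: 21.35
position: [0.5425, -0.0198, -0.0279]
orientation: [-180.0, -0.3, 92.6]
wrist_force: [-0.0, 7.1, 3.5]
width: 0.65
finger_force: 4.5
```

```bash
python3 -c "
from h import *
s=arm.get_state(); print(w2m(s['position']),s['ft_torque'])"
```

```text
[-0.03163857 -0.00174171] [ 1.87037212  0.16882255 -0.11656159]
```

shift_gripper(
  steps={"motion": [[0.65, -0.002, 0, 0, 0, 0, 0], [0.65, -0.004, 0, 0, 0, 0, 0], [0.65, -0.006, 0, 0, 0, 0, 0], [0.65, -0.006, 0, 0, 0, 0, 0], [0.65, -0.006, 0, 0, 0, 0, 0]]},
)

```text
clock: 21.98
position: [0.5421, -0.0196, -0.0279]
orientation: [180.0, -0.7, 92.8]
wrist_force: [-2.2, 16.4, 3.7]
width: 0.65
finger_force: 8.3
```

```bash
python3 -c "
from h import *
s=arm.get_state(); print(w2m(s['position']),s['wrist_force'],s['ft_torque'],s['finger_force'])"
```

```text
[-0.03177027 -0.00215411] [-2.21298936 16.4244327   3.71234755] [ 3.50089555  0.52018322 -0.1141407 ] 8.346484422727372
```

Firm stop at 16 N with the flat end about 20.6 mm out, as expected for home. Back off, lift and verify.

shift_gripper(
  steps={"motion": [[0.65, 0.01, 0, 0, 0, 0, 0], [0.65, 0.04, 0, 0, 0, 0, 0], [0.0, 0.07, 0, -0.03, 0, 0, 0], [0.0, 0.08, 0, -0.09, 0, 0, 0], [0.0, 0.08, 0, -0.15, 0, 0, 0], [0.0, 0.08, 0, -0.21, 0, 0, 0], [0.0, 0.08, 0, -0.27, 0, 0, 0], [0.0, 0.08, 0, -0.33, 0, 0, 0], [0.0, 0.08, 0, -0.33, 0, 0, 0]]},
)

```text
clock: 23.1
position: [0.5418, 0.0485, 0.3062]
orientation: [179.6, 0.2, 92.2]
wrist_force: [-0.8, -0.2, -1.2]
width: 0.0
finger_force: 0.0
```

Run:
```python
from h import *
f=cam("side"); I=f["pixels"].astype(float).mean(2)
print("predicted flat-end corners",proj(f,[m2w(-.02,.045,.028),m2w(-.02,-.045,.028),m2w(-.02,0,.028),m2w(-.02,0,0)]).round(1).tolist())
# top-edge of flat end: scan columns downward-from-below for brightness 
for y in(-.03,-.015,0,.015,.03):
    pts=[m2w(x,y,.028) for x in np.arange(-.04,.0,.002)]; uv=proj(f,pts); v=cv2.remap(I.astype(np.float32),uv[:,0].astype(np.float32)[None],uv[:,1].astype(np.float32)[None],cv2.INTER_LINEAR)[0]; print(y,v.round().astype(int).tolist())
n=arm.get_state(); print(n["position"],w2m(n["position"]),tofix(m2w(.092,0,.27),92.42),n["joint_pos"].round(1))
```

```text
predicted flat-end corners [[288.9, 289.1], [329.5, 294.5], [309.0, 291.8], [309.3, 302.5]]
-0.03 [94, 93, 93, 95, 98, 104, 113, 126, 136, 145, 157, 171, 186, 203, 213, 219, 218, 213, 198, 177]
-0.015 [56, 70, 81, 88, 95, 102, 113, 128, 139, 148, 161, 176, 193, 209, 217, 221, 221, 220, 216, 215]
0 [54, 66, 77, 85, 94, 102, 111, 124, 137, 149, 164, 181, 197, 211, 219, 219, 213, 199, 179, 159]
0.015 [66, 71, 79, 86, 95, 101, 111, 126, 139, 151, 164, 184, 201, 214, 223, 225, 227, 226, 223, 218]
0.03 [94, 95, 95, 95, 97, 105, 114, 126, 138, 149, 160, 179, 199, 211, 221, 220, 218, 204, 190, 171]
[0.54015469 0.04770925 0.3030941 ] [-0.09915087 -0.00125985] (array([-0.191 ,  0.0019,  0.0338]), array([ 0.07,  0.21, -0.21])) [ 20.   24.7 -42.1  88.5  17.2  73.4 -22.3]
```

The flat-end edge sits at x=-20 mm evenly across its width, so the tray is home and square. Next the button: move over it with the fingers shut, then lower gently.

shift_gripper(
  steps={"motion": [[0, -0.05, 0.002, 0, 0, 0, 0], [0, -0.1, 0.002, 0, 0, 0, 0], [0, -0.15, 0.002, 0, 0, 0, 0], [0, -0.191, 0.002, 0, 0, 0, 0], [0, -0.191, 0.002, 0.02, 0, 0, 0], [0, -0.191, 0.002, 0.05, 0, 0, 0], [0, -0.191, 0.002, 0.07, 0, 0, 0], [0, -0.191, 0.002, 0.075, 0, 0, 0], [0, -0.191, 0.002, 0.075, 0, 0, 0]]},
)

```text
clock: 24.28
position: [0.5491, -0.1411, 0.226]
orientation: [-179.8, 0.0, 92.4]
wrist_force: [0.5, -0.0, 0.3]
width: 0.004
finger_force: 0.0
```

Run:
```python
from h import *
s=arm.get_state(); p=s["position"]; print(p,w2m(p),s["wrist_force"])
f=cam("side"); print(proj(f,p+[0,0,.031]),proj(f,m2w(.092,0,.239)))
I=f["pixels"][165:190,310:332].astype(int).mean(2); print(I[:,8:15].mean(1).round())
```

```text
[ 0.54908073 -0.14114361  0.22597301] [ 0.08991046 -0.00031597] [ 0.51815981 -0.00346392  0.32489462]
[[320.77046898 172.78479308]] [[320.95015294 180.30247583]]
[113. 114. 116. 122. 125. 114.  96.  81.  77.  75.  76.  75.  77. 104.
 167. 214. 224. 219. 198. 170. 154. 135. 102.  69.  52.]
```

shift_gripper(
  steps={"motion": [[0, -0.001, 0, 0.005, 0, 0, 0], [0, -0.002, 0, 0.010, 0, 0, 0], [0, -0.002, 0, 0.014, 0, 0, 0], [0, -0.002, 0, 0.016, 0, 0, 0], [0, -0.002, 0, 0.018, 0, 0, 0], [0, -0.002, 0, 0.018, 0, 0, 0]]},
)

```text
clock: 25.08
position: [0.5501, -0.1422, 0.2089]
orientation: [-180.0, -0.0, 92.5]
wrist_force: [0.8, 0.2, -0.1]
width: 0.002
finger_force: 0.0
```

shift_gripper(
  steps={"motion": [[0, 0, 0, 0.001, 0, 0, 0], [0, 0, 0, 0.002, 0, 0, 0], [0, 0, 0, 0.002, 0, 0, 0]]},
)

```text
clock: 25.45
position: [0.5501, -0.1423, 0.207]
orientation: [-180.0, -0.0, 92.5]
wrist_force: [0.4, 0.2, -0.3]
width: -0.002
finger_force: 0.0
```

shift_gripper(
  steps={"motion": [[0, 0, 0, 0.001, 0, 0, 0], [0, 0, 0, 0.002, 0, 0, 0], [0, 0, 0, 0.003, 0, 0, 0], [0, 0, 0, 0.003, 0, 0, 0]]},
)

```text
clock: 25.95
position: [0.5501, -0.1423, 0.2039]
orientation: [-180.0, -0.0, 92.5]
wrist_force: [-0.6, 0.5, 0.7]
width: -0.001
finger_force: 0.0
```

shift_gripper(
  steps={"motion": [[0, 0, 0, 0.001, 0, 0, 0], [0, 0, 0, 0.002, 0, 0, 0], [0, 0, 0, 0.002, 0, 0, 0]]},
)

```text
clock: 26.32
position: [0.55, -0.1422, 0.2019]
orientation: [-180.0, -0.0, 92.5]
wrist_force: [1.2, 0.8, -0.2]
width: -0.0
finger_force: 0.0
```

shift_gripper(
  steps={"motion": [[0, 0, 0, 0.001, 0, 0, 0], [0, 0, 0, 0.002, 0, 0, 0], [0, 0, 0, 0.002, 0, 0, 0]]},
)

```text
clock: 26.7
position: [0.5502, -0.1423, 0.2002]
orientation: [180.0, 0.0, 92.5]
wrist_force: [-1.2, 0.0, 1.5]
width: 0.004
finger_force: 0.7
```

shift_gripper(
  steps={"motion": [[0, 0, 0, 0.001, 0, 0, 0], [0, 0, 0, 0.002, 0, 0, 0], [0, 0, 0, 0.002, 0, 0, 0]]},
)

```text
clock: 27.08
position: [0.5502, -0.1422, 0.1982]
orientation: [180.0, -0.0, 92.5]
wrist_force: [-1.1, 0.3, 2.4]
width: -0.001
finger_force: 1.3
```

shift_gripper(
  steps={"motion": [[0, 0, 0, 0.001, 0, 0, 0], [0, 0, 0, 0.002, 0, 0, 0], [0, 0, 0, 0.002, 0, 0, 0]]},
)

```text
clock: 27.45
position: [0.5502, -0.1423, 0.1961]
orientation: [180.0, -0.0, 92.5]
wrist_force: [-1.6, 0.7, 4.9]
width: -0.004
finger_force: 1.8
```

Contact was at about 0.201 and the spring force is rising. I'll press to the end stop and hold briefly.

shift_gripper(
  steps={"motion": [[0, 0, 0, 0.001, 0, 0, 0], [0, 0, 0, 0.002, 0, 0, 0], [0, 0, 0, 0.003, 0, 0, 0], [0, 0, 0, 0.003, 0, 0, 0]]},
)

```text
clock: 27.95
position: [0.5504, -0.1423, 0.1957]
orientation: [179.9, 0.1, 92.4]
wrist_force: [-4.1, -0.6, 14.9]
width: 0.0
finger_force: 7.6
```

shift_gripper(
  steps={"motion": [[0, 0, 0, 0.002, 0, 0, 0], [0, 0, 0, 0.002, 0, 0, 0], [0, 0, 0, 0.002, 0, 0, 0], [0, 0, 0, 0.002, 0, 0, 0], [0, 0, 0, 0.002, 0, 0, 0], [0, 0, 0, 0.002, 0, 0, 0], [0, 0, 0, 0.002, 0, 0, 0], [0, 0, 0, 0.002, 0, 0, 0]]},
)

```text
clock: 28.95
position: [0.5505, -0.1423, 0.1956]
orientation: [179.9, 0.2, 92.4]
wrist_force: [-7.3, 0.2, 23.2]
width: 0.001
finger_force: 11.7
```

The button is fully down: it stopped at 0.1956 with the force climbing to 23 N. Release, lift straight up, back away and check.

shift_gripper(
  steps={"motion": [[0, 0, 0, -0.01, 0, 0, 0], [0, 0, 0, -0.03, 0, 0, 0], [0, 0, 0, -0.08, 0, 0, 0], [0, 0, 0, -0.13, 0, 0, 0], [0, 0.05, 0, -0.13, 0, 0, 0], [0, 0.1, 0, -0.13, 0, 0, 0], [0, 0.15, 0, -0.13, 0, 0, 0], [0, 0.19, 0, -0.13, 0, 0, 0], [0, 0.19, 0, -0.13, 0, 0, 0], [0, 0.19, 0, -0.13, 0, 0, 0]]},
)

```text
clock: 30.2
position: [0.542, 0.0464, 0.3203]
orientation: [-179.9, 0.1, 92.4]
wrist_force: [-0.1, -0.2, -0.7]
width: -0.005
finger_force: 0.0
```

Run:
```python
from h import *
f=cam("side"); I=f["pixels"].astype(np.float32).mean(2)
for y in(-.03,0.015,.03):
    uv=proj(f,[m2w(x,y,.028) for x in np.arange(-.03,-.008,.002)]).astype(np.float32); print(y,cv2.remap(I,uv[:,0][None],uv[:,1][None],1)[0].round().astype(int))
print(I[165:190,318:325].mean(1).round())
o=cv2.imread("pics/side0.png").astype(int)[:,:,::-1]; d=(np.abs(f["pixels"]-o).max(2)>60).astype(np.uint8); n,l,st,_=cv2.connectedComponentsWithStats(cv2.morphologyEx(d,cv2.MORPH_OPEN,np.ones((3,3)))); print(st[1:][st[1:,4]>30].tolist())
s=arm.get_state(); print(s["wrist_force"],s["position"])
```

```text
-0.03 [100 110 123 135 145 157 172 189 206 213 219]
0.015 [103 112 126 139 150 163 183 201 215 224 226]
0.03 [104 113 124 136 148 160 180 199 211 221 220]
[ 92.  83.  78.  76.  76.  75.  76.  77.  77.  77.  77.  77.  78. 103.
 166. 214. 224. 219. 199. 171. 155. 136. 103.  69.  52.]
[[267, 0, 44, 45, 1359], [486, 0, 35, 55, 1630], [577, 0, 53, 82, 2010], [551, 3, 22, 48, 619], [540, 10, 11, 25, 143], [566, 12, 4, 11, 36], [285, 36, 11, 6, 54], [274, 45, 21, 7, 122], [540, 48, 33, 34, 819], [275, 53, 16, 9, 115], [256, 57, 73, 100, 3705], [483, 61, 31, 14, 335], [609, 67, 31, 108, 1588], [482, 80, 23, 48, 608], [560, 87, 22, 103, 1488], [551, 93, 6, 11, 50], [583, 173, 57, 23, 476], [591, 206, 12, 9, 76], [598, 219, 30, 11, 118], [573, 226, 18, 38, 197], [600, 229, 31, 29, 653], [594, 230, 4, 17, 53], [628, 247, 11, 24, 115], [605, 271, 16, 5, 71], [627, 273, 8, 7, 41], [294, 276, 42, 23, 684], [281, 303, 61, 45, 1609]]
[-0.11008081 -0.0749572  -1.03732219] [0.54217459 0.04574984 0.32032493]
```

The tray is still home, the button is back up, and the only changes in the picture are the arm and the tray. The arm is clear of everything, so I'm handing in.

```bash
python3 -c "
from rig import arm
print(arm.close_job())"
```

```text
the job is handed in; nothing more can be done
None
```

The tray was pushed home against the stop, then the button was pressed fully down and released; nothing else on the trolley moved, and the job was handed in at about 30 s (no verdict was returned).

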